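Zero the depth stop on a printing block and lock it

TASK

Set the depth stop on the small blue stand: push its rod down by the red T-handle until the orange foot rests gently but firmly on the carved printing block below, and while you hold it there turn the T-handle clockwise to its end stop so that it locks. Then let go: the foot must stay resting on the block with the handle locked. Do not bear hard on the block and leave the other things on the table where they are.

Things in the scene. Friction and masses are not known exactly. Their poses are not given: they have to be found in the camera images.
- stand: Fixed stand: grey base 220 x 190 x 14 mm, column behind, blue head 116 mm high (brass bush 119). Origin on the table under the rod's axis, x towards the column, z up. Under the rod a carved wooden printing block is clipped on a bed that is packed up differently each time: the block's top lies anywhere from 30 to 55 mm above the table, is not measured, and must be found by feel.
- stop_rod (a joint): Downward travel of the vertical stop rod in m: 0 at the top, 0.05 at most. A return spring pushes it up with about 4 N at the top, growing by 0.06 N per mm; let go while unlocked, it springs back to the top.
- stop_knob (a joint): Turn of the T-handle in rad: 0 unlocked, growing clockwise seen from above, end stop at 1.35. It starts at 0 to 0.3 and turns freely at first; from about 0.75 the lock bites and needs up to about 0.4 N m. Locked beyond 1.1, best fully home. While it turns the rod can still slide, so keep it pressed down; once locked it holds the rod against its spring.
- knob_grip (a point): Centre of the red T-handle on top of the rod, a bar 66 mm long (its x axis), 14 mm thick (y) and 26 mm high; 190 mm above the table at the top, moving down with the rod. A 28 mm hub lies 12 to 20 mm below this centre. Grip it from above across the 14 mm thickness.
- stop_foot: Orange foot at the rod's lower end, 22 mm across; origin 10 mm above its underside and 110 mm below the handle's centre. A stiff spring backs it: once it touches the block, the resistance grows by about 3 N per mm of further lowering. Leave it resting with some 3 to 10 N; more than 18 N at any time bruises the block.
- gouge_near: Bystander: wood-handled gouge 135 mm long lying on the table to the left of the stand; origin under its centre.
- ink_tube: Bystander: yellow ink tube 104 mm long lying on the table to the right of the stand; origin under its centre.

How it is judged:
By the outcome, as a careful person would: the job done as asked, in the order asked, and still so for the second after the job is handed in, with the robot touching nothing.
It also fails if it takes over 58 s, if anything falls off the work surface, if the arm or the gripper's body presses on something with over 40 N, if the wrist force passes 120 N, or if a joint passes its speed limit or range.

ROBOT

A 6-joint arm with a two-finger parallel gripper is mounted at the origin on a cart in front of the work surface, level with it; the furniture and walls round the work are solid. World frame = base frame: x ahead of the robot, y to its left, z up, the work surface at z = 0. Lengths are in m, angles in rad, forces in N, time in s.
With the tool pointing down it reaches from about 0.35 to 0.975 m from the base axis. Payload 4.9 kg.
Tool frame: the origin (TCP) lies on the centre line of the jaws, within the pads' length; the fingertips stand 17 mm ahead of it and the grasp point (between the pads) lies 2 mm behind it (ctrl.tcp_to_tips is the x of the fingertips in the tool frame, in m); x points along the fingers, z is the direction in which the jaws open and shut, and the axes are right-handed (so a half turn about x gives the same grasp; the last joint's range is limited). The gripper opens to 85 mm and grips with 20 to 120 N. Pads are 22 mm wide; open, the fingers measure 114 mm over their backs; the gripper's body (76 mm by 85 mm) begins 54 mm behind the grasp point. The pads swing forward as they close: fully open they stand 13 mm farther back than shut.
Start: joints at [-1.381, 0.053, 1.613, -0, 1.476, -0.119], TCP at [0.19, -0.595, 0.248] pointing down, gripper open.
Joint ranges: [-3.01, 3.01], [-1.01, 2.22], [0.06, 2.58], [-1.02, 4.17], [0.09, 2.62], [-3.14, 3.14]. Speed limits (rad/s): [2.57, 2.57, 3.14, 3.14, 3.14, 3.14].

INTERFACE

Orientations are given as a rotation vector (axis times angle).
In Python, from station import ctrl, cams, finder gives the robot as it stands.
- The arm moves only by the tool step_arm, never from a script. Its argument "moves" is a list of rows, each a list of 3 entries, a list of its own where there are three numbers: the shift along the tool's x, y, z in cm, then the turn, a rotation vector about the tool's x, y, z in degrees, then the opening, from 0 (shut) to 1 (fully open). A call has exactly 10 rows; each row is the pose to reach, as a shift and turn from the pose measured when the call began, along the tool's axes at that moment; what a row does not reach only later rows make up. A row lasts 1/12 s, in which the tool goes at most 41.7 mm and 7.16 degrees, less where a joint would pass 70% of its speed; a pose out of reach is approached as far as the arm can. A call with a gripper value outside its range is refused whole. The fingers move at their own pace and stop on an object; "grip_force" is the grip in N (left out, the last holds). Time passes only in rows, so rows that repeat a pose let the fingers close, or fill a call up. It gives the time, the measured TCP pose, the force and the opening at its end, in the units of the state.
- ctrl.get_obs(): the state, without advancing time (a new reading comes with each control period).
- cams.get_image(name): name is "scene" or "side" or "wrist"; returns a dict with "pixels" (384x512x3 uint8, blue, green, red), "fx", "fy", "cx", "cy" (pixels), "position" and "attitude" of the camera in the world. Camera axes: x right, y up, looking along -z (the intrinsics and any distortion apply to the point x, -y, -z); pixel columns grow to the right and rows downward; lengths in m; the calibration is good to about 2 mm. A picture is of the moment at which its call begins. There is no depth.
- ctrl.finish_job(): hands the job in, once; it reports no verdict.
Trained networks look in the newest picture that a camera, given by its name, has taken for a name from the list of things; names that differ only in an ending like _2 or _b are one class to them, and where a whole thing is asked for, a point or a joint stands for the part that bears it (a point fixed in the world has none). Each returns a list of dicts, best first, with "conf" (0 to 1); they miss things now and then, are a little off and sometimes report something else, mostly with a low value. They report only what shows in the picture. A call takes as long as a camera call.
- finder.find_in(camera, name): "at" ([column, row] in pixels, amid what is visible of it).
- finder.regions_of(camera, name): "region" (384x512 bool, what is visible of it) and "at" ([column, row] in pixels, amid what is visible of it).
- finder.tip_of(camera, name): "at" ([column, row] in pixels: a listed point, or the origin of a listed thing).
The state is a dict: "t": time; "q": joint angles; "dq": joint speeds; "effort": joint torques, N m; "tool_pos": TCP position; "tool_rot": TCP orientation; "contact_force": force on the tool from outside, world axes, zero at the start; "wrist_torque": the same for the moment, N m; "opening": finger opening in m.
Only numpy, scipy, OpenCV 4.12 (cv2) and the standard library are available. Lean on these libraries where they do the work, as an engineer would, in place of code of your own. Each camera call takes 0.05 s, during which the arm holds its last target. There are 200 camera calls.

## Working session

There is one attempt and no reset: what is moved stays moved. The work goes in short steps, Python scripts to look and compute and a tool call to move; the robot and the scene stay as the last step left them, time stands still between calls to the robot, and variables do not carry over. Pictures are saved under pics/ and viewed, on a budget of 10 in all, crops included, one or two more only if the job needs it, and the job is handed in when it is done.

Besides the shell and the picture viewer there is one more tool, called after "Emit:" as name(argument=value, ...) on one line, values as JSON. step_arm: Moves the arm, as the interface text tells. Its arguments: {"type":"object","properties":{"moves":{"type":"array"},"grip_force":{"type":"number"}},"required":["moves"]}

```bash
ls; mkdir -p pics; cat > h.py <<'E'
import numpy as np, cv2
from scipy.spatial.transform import Rotation as R
from station import ctrl, cams, finder
def att(a):
    a=np.array(a,float)
    if a.shape==(3,3): return a
    return R.from_rotvec(a).as_matrix() if a.size==3 else R.from_quat(a).as_matrix()
def ray(im,px):
    d=np.array([(px[0]-im['cx'])/im['fx'],-(px[1]-im['cy'])/im['fy'],-1.])
    return np.array(im['position']),att(im['attitude'])@d
def proj(im,p):
    c=att(im['attitude']).T@(np.array(p)-im['position'])
    return np.array([im['cx']+im['fx']*c[0]/-c[2], im['cy']-im['fy']*c[1]/-c[2]])
def onz(im,px,z):
    o,d=ray(im,px); return o+d*(z-o[2])/d[2]
def tri(rs):
    A=0;b=0
    for o,d in rs:
        d=d/np.linalg.norm(d);P=np.eye(3)-np.outer(d,d);A=A+P;b=b+P@o
    return np.linalg.solve(A,b)
E
python3 - <<'E'
from h import *
ims={}
for c in ['scene','side','wrist']:
    im=cams.get_image(c);ims[c]=im
    print(c,{k:v for k,v in im.items() if k!='pixels'})
    for n in ['knob_grip','stop_foot','stand','gouge_near','ink_tube']:
        print(n,[(np.round(f['at']),round(f['conf'],2)) for f in finder.tip_of(c,n)[:2]])
cv2.imwrite('pics/a.png',cv2.resize(np.vstack([ims['scene']['pixels'],ims['side']['pixels']]),None,fx=.78,fy=.78))
o=ctrl.get_obs();print(o)
E
```

```text
pics
scene {'fx': 484.1232263037069, 'fy': 484.1232263037069, 'cx': 254.01175690975612, 'cy': 196.69092525317532, 'position': array([-0.12527575,  0.99674023,  0.60491165]), 'attitude': array([ 0.46948766, -1.35227745, -2.12418908])}
knob_grip [(array([296., 163.]), 0.61)]
stop_foot [(array([290., 206.]), 0.55)]
stand [(array([287., 236.]), 0.87)]
gouge_near [(array([239., 251.]), 0.6)]
ink_tube [(array([330., 220.]), 0.77)]
side {'fx': 369.6002550848525, 'fy': 369.6002550848525, 'cx': 252.75280822661315, 'cy': 195.82698861705293, 'position': array([0.21264332, 0.77388291, 0.68601928]), 'attitude': array([ 0.26898687, -1.14638686, -2.40253704])}
knob_grip []
stop_foot []
stand [(array([310., 208.]), 0.48)]
gouge_near [(array([239., 259.]), 0.83)]
ink_tube [(array([312., 207.]), 0.85)]
wrist {'fx': 278.9838831503942, 'fy': 278.9838831503942, 'cx': 259.2550353311071, 'cy': 191.9250203335581, 'position': array([ 0.25960285, -0.57428287,  0.37389225]), 'attitude': array([-0.24816013,  0.18069437, -1.25229289])}
knob_grip []
stop_foot []
stand []
gouge_near []
ink_tube []
{'t': 0.9, 'q': array([-1.38102267e+00,  5.26823058e-02,  1.61289913e+00, -7.40085236e-06,
        1.47600495e+00, -1.19012381e-01]), 'dq': array([-2.70796896e-04,  2.69874864e-04,  1.38310076e-03, -8.44981153e-05,
       -1.40806497e-03, -1.13524836e-03]), 'effort': array([-1.49854186e-03, -3.93684375e+01, -3.70468462e+01,  7.28809073e-05,
        3.94093622e-04,  2.11362959e-05]), 'tool_pos': array([ 0.18992631, -0.59542254,  0.24831508]), 'tool_rot': array([ 0.97877786,  1.33960131, -0.9787939 ]), 'contact_force': array([ 0.204942  , -0.11732944,  0.13824298]), 'wrist_torque': array([-0.01609253,  0.03719812,  0.03197271]), 'opening': 0.08536269801406951}
```

View pics/a.png

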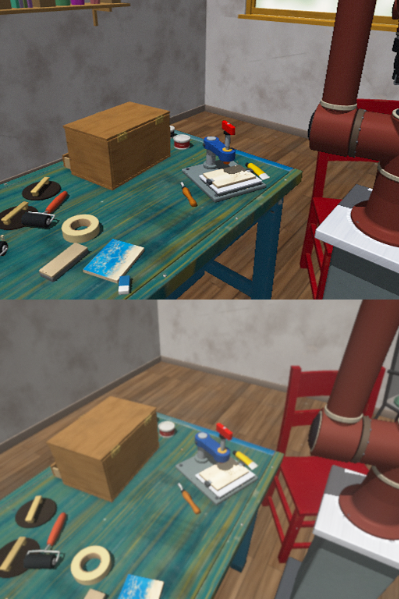

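The stand is near pixel (295,170) in the scene view and (290,205) in the side view. The red handle is near (295,163) in scene and (287,168) in side. The gouge lies to its left and the tube to its right. Next I'll zoom in and triangulate.

```bash
python3 - <<'E'
from h import *
cr=[]
for c,(x,y) in [('scene',(245,140)),('side',(225,145))]:
    im=cams.get_image(c); cr.append(cv2.resize(im['pixels'][y:y+120,x:x+120],(400,400),interpolation=cv2.INTER_CUBIC))
    print(c,'grip on z=.19 by net',[onz(im,f['at'],.19).round(4) for f in finder.tip_of(c,'knob_grip')[:1]])
    for n in ['stand','gouge_near','ink_tube']:
        print(n,[(onz(im,f['at'],0).round(4),round(f['conf'],2)) for f in finder.tip_of(c,n)[:1]])
    px=im['pixels'].astype(int); m=(px[...,2]>150)&(px[...,1]<60)&(px[...,0]<60)
    mm=np.zeros_like(m); mm[y:y+60,x:x+90]=m[y:y+60,x:x+90]
    n,l,s,cen=cv2.connectedComponentsWithStats(mm.astype(np.uint8)); print(s[1:],cen[1:])
    k=1+np.argmax(s[1:,4]); print('red',cen[k],onz(im,cen[k],.19).round(4))
    np.save(c+'_m.npy',l==k)
cv2.imwrite('pics/b.png',np.hstack(cr))
E
```

```text
scene grip on z=.19 by net [array([0.4625, 0.1059, 0.19  ])]
stand [(array([0.4777, 0.1013, 0.    ]), 0.9)]
gouge_near [(array([0.5146, 0.2621, 0.    ]), 0.59)]
ink_tube [(array([ 0.4424, -0.0296,  0.    ]), 0.8)]
[[285 154  16  19 130]] [[291.53846154 161.78461538]]
red [291.53846154 161.78461538] [0.4829 0.1037 0.19  ]
side grip on z=.19 by net [array([0.4706, 0.1175, 0.19  ])]
stand []
gouge_near [(array([0.5234, 0.2573, 0.    ]), 0.51)]
ink_tube [(array([ 0.4314, -0.0033,  0.    ]), 0.81)]
[[278 159  20  21 180]] [[286.71666667 168.67777778]]
red [286.71666667 168.67777778] [0.4775 0.1108 0.19  ]
```

View pics/b.png

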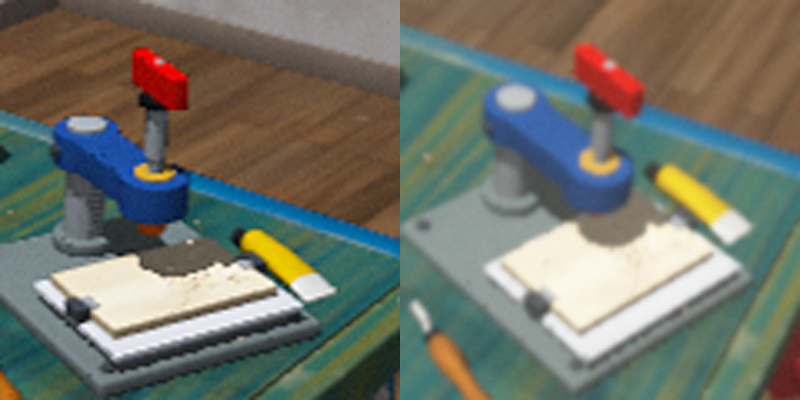

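```bash
python3 - <<'E'
from h import *
from scipy.optimize import minimize
V={}
for c,(x,y) in [('scene',(245,140)),('side',(225,145))]:
    im=cams.get_image(c); px=im['pixels'].astype(int)
    m=(px[...,2]>90)&(px[...,1]<.42*px[...,2])&(px[...,0]<.42*px[...,2]); mm=np.zeros(m.shape,np.uint8)
    mm[y:y+45,x+30:x+85]=m[y:y+45,x+30:x+85]; V[c]=(im,mm); print(c,mm.sum())
S=8
def cost(p,vs=('scene','side')):
    x,y,yaw=p[:3]; r=R.from_euler('z',yaw).as_matrix(); t=0
    box=np.array([[i*.033,j*.007,k*.013] for i in(-1,1) for j in(-1,1) for k in(-1,1)])@r.T+[x,y,.19]
    for c in vs:
        im,mm=V[c]; w=np.array([proj(im,b) for b in box]); o=np.array([265,145])
        h=cv2.convexHull((((w-o+.5)*S)).astype(np.float32)).round().astype(int)
        g=cv2.fillConvexPoly(np.zeros((50*S,50*S),np.uint8),h,1)
        a=cv2.resize(mm[145:195,265:315],None,fx=S,fy=S,interpolation=cv2.INTER_NEAREST)
        t+=1-(g&a).sum()/max(1,(g|a).sum())
    return t
for vs in [('scene','side'),('scene',),('side',)]:
    res=sorted([(lambda r:(r.fun,*r.x))(minimize(cost,[.48,.107,y0],args=(vs,),method='Nelder-Mead',options=dict(initial_simplex=[[.48,.107,y0],[.49,.107,y0],[.48,.117,y0],[.48,.107,y0+.3]]))) for y0 in np.arange(0,3.1,.4)])
    print(vs,np.round(res[:3],4))
o=ctrl.get_obs(); print(R.from_rotvec(o['tool_rot']).as_matrix().round(3),ctrl.tcp_to_tips)
E
```

```text
scene 210
side 232
('scene', 'side') [[ 0.3673  0.4793  0.1079 -0.5438]
 [ 0.3682  0.4787  0.1088 -0.5382]
 [ 0.3691  0.4792  0.108  -0.5411]]
('scene',) [[ 0.1338  0.4788  0.1087  2.6065]
 [ 0.1346  0.4786  0.1085 -0.531 ]
 [ 0.1352  0.4781  0.1091 -0.5353]]
('side',) [[ 0.2192  0.4788  0.1087 -0.575 ]
 [ 0.2205  0.4779  0.1092 -0.5931]
 [ 0.2205  0.478   0.109   2.5486]]
[[-0.     0.953  0.304]
 [-0.     0.304 -0.953]
 [-1.    -0.     0.   ]] 0.017
```

Emit:
step_arm(moves=[[[-0.5, 3, -2.6], [-6, 0, 0], 1], [[-1, 6, -5.3], [-13, 0, 0], 1], [[-1.5, 9, -8], [-20, 0, 0], 1], [[-2, 12, -10.6], [-26, 0, 0], 1], [[-2.5, 15, -13.2], [-33, 0, 0], 1], [[-3, 18, -16], [-40, 0, 0], 1], [[-3.5, 21, -18.5], [-46, 0, 0], 1], [[-4, 24, -21], [-53, 0, 0], 1], [[-4.2, 27, -24], [-60, 0, 0], 1], [[-4.2, 30.5, -26.5], [-66, 0, 0], 1]])

```text
t: 2.33
tool_pos: [0.3991, -0.2503, 0.2915]
tool_rot: [0.081, 1.568, -0.084]
contact_force: [1.3, -0.7, 0.8]
opening: 0.086
```

```bash
cat > go.py <<'E'
from h import *
import sys
def go(x,y,z,az):
    o=ctrl.get_obs(); M=R.from_rotvec(o['tool_rot']).as_matrix(); a=np.radians(az)
    T=np.column_stack([[0,0,-1],[-np.sin(a),np.cos(a),0],[np.cos(a),np.sin(a),0]])
    T[:,1]=np.cross(T[:,2],T[:,0])
    print('pos',o['tool_pos'].round(4),'q',o['q'].round(2),'t',o['t'],'F',o['contact_force'].round(1),'az',np.degrees(np.arctan2(M[1,2],M[0,2])).round(1))
    print('shift cm',(M.T@(np.array([x,y,z])-o['tool_pos'])*100).round(2),'turn',np.degrees(R.from_matrix(M.T@T).as_rotvec()).round(1))
if __name__=='__main__': go(*map(float,sys.argv[1:]))
E
python3 go.py .479 .108 .29 59
```

```text
pos [ 0.3991 -0.2503  0.2915] q [-0.72 -0.35  1.9  -0.    1.59 -0.61] t 2.3333 F [ 1.3 -0.7  0.8] az -6.0
shift cm [ 0.11 36.47  4.19] turn [-65.    0.    0.1]
```

Emit:
step_arm(moves=[[[0, 3.7, 0.4], [-7, 0, 0], 1], [[0, 7.3, 0.8], [-13, 0, 0], 1], [[0, 11, 1.3], [-20, 0, 0], 1], [[0, 14.6, 1.7], [-26, 0, 0], 1], [[0, 18.2, 2.1], [-33, 0, 0], 1], [[0, 21.9, 2.5], [-39, 0, 0], 1], [[0, 25.5, 2.9], [-46, 0, 0], 1], [[0, 29.2, 3.4], [-52, 0, 0], 1], [[0, 33, 3.8], [-59, 0, 0], 1], [[0.1, 36.5, 4.2], [-65, 0, 0.1], 1]])

```text
t: 3.17
tool_pos: [0.4793, 0.1106, 0.2906]
tool_rot: [-0.807, 1.414, 0.806]
contact_force: [0.7, -0.1, -0.3]
opening: 0.0855
```

```bash
python3 go.py .479 .108 .19 59; python3 - <<'E'
from h import *
im=cams.get_image('wrist'); p=im['pixels'].copy()
print([(f['at'],f['conf'],onz(im,f['at'],.19).round(4)) for f in finder.tip_of('wrist','knob_grip')[:2]])
x,y,a=.479,.108,-.54
r=R.from_euler('z',a).as_matrix()
w=np.array([proj(im,np.array(b)@r.T+[x,y,.203]) for b in [(.033,.007,0),(.033,-.007,0),(-.033,-.007,0),(-.033,.007,0)]])
cv2.polylines(p,[w.round().astype(int)],True,(255,255,0),1); print(w.round())
cv2.imwrite('pics/c.png',p)
E
```

```text
pos [0.4793 0.1106 0.2906] q [ 0.08 -0.3   1.86 -0.    1.57 -0.96] t 3.1667 F [ 0.7 -0.1 -0.3] az 59.4
shift cm [10.06 -0.09 -0.25] turn [0.4 0.1 0.1]
[([255.7, 197.5], 0.85, array([0.4788, 0.1074, 0.19  ]))]
[[265. 240.]
 [248. 239.]
 [247. 162.]
 [266. 162.]]
```

View pics/c.png

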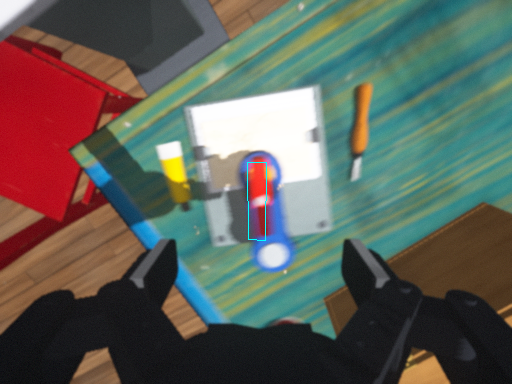

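The wrist view shows the red bar at columns 248-272, rows 160-238, and the predicted outline lies on it. I'll descend partway, then refine numerically.

Emit:
step_arm(moves=[[[1, 0, -0.2], [0.4, 0, 0], 1], [[2, -0.1, -0.2], [0.4, 0.1, 0.1], 1], [[3, -0.1, -0.25], [0.4, 0.1, 0.1], 1], [[4, -0.1, -0.25], [0.4, 0.1, 0.1], 1], [[4.5, -0.1, -0.25], [0.4, 0.1, 0.1], 1], [[5, -0.1, -0.25], [0.4, 0.1, 0.1], 1], [[5, -0.1, -0.25], [0.4, 0.1, 0.1], 1], [[5, -0.1, -0.25], [0.4, 0.1, 0.1], 1], [[5, -0.1, -0.25], [0.4, 0.1, 0.1], 1], [[5, -0.1, -0.25], [0.4, 0.1, 0.1], 1]])

```text
t: 4.1
tool_pos: [0.4792, 0.1097, 0.2407]
tool_rot: [-0.802, 1.418, 0.803]
contact_force: [-0.7, 0.4, -0.1]
opening: 0.0852
```

```bash
cat > bar.py <<'E'
from h import *
import sys
im=cams.get_image('wrist'); p=im['pixels'].copy()
zt=float(sys.argv[1]) if len(sys.argv)>1 else .203
f=finder.tip_of('wrist','knob_grip')[:1]
print([(np.round(g['at']),g['conf'],onz(im,g['at'],zt-.013).round(4)) for g in f])
q=p.astype(int); m=((q[...,2]>90)&(q[...,1]<.4*q[...,2])&(q[...,0]<.4*q[...,2])).astype(np.uint8)
m[:,:170]=0
n,l,s,c=cv2.connectedComponentsWithStats(m); k=1+np.argmax(s[1:,4])
ys,xs=np.nonzero(l==k); W=np.array([onz(im,a,zt)[:2] for a in zip(xs,ys)])
(cx,cy),(a,b),ang=cv2.minAreaRect((W*1000).astype(np.float32))
bx=cv2.boxPoints(((cx,cy),(a,b),ang)); e=[bx[1]-bx[0],bx[2]-bx[1]]; e=max(e,key=np.linalg.norm)
print('rect mm',cx,cy,a,b,'yaw',np.degrees(np.arctan2(e[1],e[0]))%180-180,s[k])
cv2.drawContours(p,cv2.findContours((l==k).astype(np.uint8),0,1)[0],-1,(255,255,0),1)
cv2.imwrite('pics/'+sys.argv[2],p)
E
python3 go.py .479 .108 .198 59; python3 bar.py .203 d.png
```

```text
pos [0.4792 0.1097 0.2407] q [ 0.07 -0.27  1.92  0.    1.49 -0.96] t 4.1 F [-0.7  0.4 -0.1] az 59.0
shift cm [ 4.27 -0.07 -0.16] turn [ 0.  0. -0.]
[]
rect mm 476.2959899902344 110.1092529296875 14.39321517944336 67.4808578491211 yaw -26.822327 [ 244  170   26  100 1889]
```

View pics/d.png

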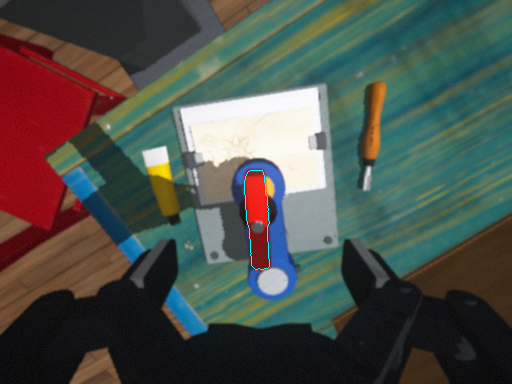

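The wrist view now shows the bar sharply: rows 170-268, columns 245-269. It measures 14.4 x 67.5 mm with yaw about -27°, which matches the given size. I'll align to it and descend.

```bash
python3 go.py .477 .1095 .199 63
```

```text
pos [0.4791 0.1098 0.2405] q [ 0.07 -0.27  1.92  0.    1.49 -0.96] t 4.2 F [ 0.5  0.5 -0.1] az 59.0
shift cm [ 4.15  0.16 -0.13] turn [-4.   0.  -0.1]
```

Emit:
step_arm(moves=[[[0.3, 0.16, -0.13], [-4, 0, 0], 1], [[0.8, 0.16, -0.13], [-4, 0, 0], 1], [[1.4, 0.16, -0.13], [-4, 0, 0], 1], [[2, 0.16, -0.13], [-4, 0, 0], 1], [[2.6, 0.16, -0.13], [-4, 0, 0], 1], [[3.2, 0.16, -0.13], [-4, 0, 0], 1], [[3.7, 0.16, -0.13], [-4, 0, 0], 1], [[4.15, 0.16, -0.13], [-4, 0, 0], 1], [[4.15, 0.16, -0.13], [-4, 0, 0], 1], [[4.15, 0.16, -0.13], [-4, 0, 0], 1]])

```text
t: 5.03
tool_pos: [0.4769, 0.1095, 0.1987]
tool_rot: [-0.855, 1.397, 0.857]
contact_force: [0.2, 0.1, -0.7]
opening: 0.0854
```

Emit:
step_arm(moves=[[[0, 0, 0], [0, 0, 0], 0.8], [[0, 0, 0], [0, 0, 0], 0.6], [[0, 0, 0], [0, 0, 0], 0.4], [[0, 0, 0], [0, 0, 0], 0.3], [[0, 0, 0], [0, 0, 0], 0.2], [[0, 0, 0], [0, 0, 0], 0.1], [[0, 0, 0], [0, 0, 0], 0], [[0, 0, 0], [0, 0, 0], 0], [[0, 0, 0], [0, 0, 0], 0], [[0, 0, 0], [0, 0, 0], 0]], grip_force=60)

```text
t: 5.87
tool_pos: [0.4771, 0.1096, 0.1991]
tool_rot: [-0.855, 1.396, 0.857]
contact_force: [-1.0, 0.2, 2.2]
opening: 0.0128
```

```bash
python3 -c "
from h import *
o=ctrl.get_obs();print(o)
im=cams.get_image('scene');s=cams.get_image('side')
cv2.imwrite('pics/e.png',np.hstack([cv2.resize(a['pixels'][y:y+100,x:x+100],(400,400),interpolation=2) for a,x,y in [(im,245,120),(s,235,120)]]))"
```

```text
{'t': 5.8667, 'q': array([ 7.30784159e-02, -2.44789472e-01,  1.97300795e+00,  1.09276764e-03,
        1.41423745e+00, -1.02731245e+00]), 'dq': array([ 1.84642736e-05, -2.91387147e-03, -6.34399970e-04, -2.27761092e-04,
        1.89545440e-04,  3.80805190e-04]), 'effort': array([-4.35571522e-01, -2.46095860e+01, -3.52262056e+01, -2.11713659e-01,
       -1.51191037e-01, -2.28250155e-02]), 'tool_pos': array([0.4770602 , 0.10960767, 0.19905622]), 'tool_rot': array([-0.85491   ,  1.39608076,  0.85712909]), 'contact_force': array([-0.97297369,  0.22557018,  2.22775669]), 'wrist_torque': array([0.09850546, 0.13921322, 0.02704182]), 'opening': 0.01278409619906122}
```

View pics/e.png

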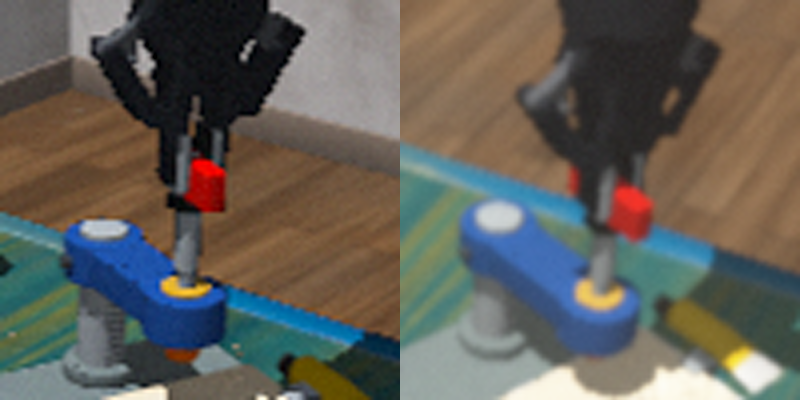

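The scene and side crops show the fingers across the bar, above the hub, with the rod still at the top. Now I'll push down in small stages.

Emit:
step_arm(moves=[[[0, 0, 0], [0, 0, 0], 0], [[0.2, 0, 0], [0, 0, 0], 0], [[0.4, 0, 0], [0, 0, 0], 0], [[0.6, 0, 0], [0, 0, 0], 0], [[0.8, 0, 0], [0, 0, 0], 0], [[1, 0, 0], [0, 0, 0], 0], [[1.2, 0, 0], [0, 0, 0], 0], [[1.3, 0, 0], [0, 0, 0], 0], [[1.3, 0, 0], [0, 0, 0], 0], [[1.3, 0, 0], [0, 0, 0], 0]], grip_force=100)

```text
t: 6.8
tool_pos: [0.4771, 0.1096, 0.186]
tool_rot: [-0.855, 1.396, 0.857]
contact_force: [-2.1, 1.2, 4.6]
opening: 0.0119
```

Emit:
step_arm(moves=[[[0.05, 0, 0], [0, 0, 0], 0], [[0.1, 0, 0], [0, 0, 0], 0], [[0.15, 0, 0], [0, 0, 0], 0], [[0.2, 0, 0], [0, 0, 0], 0], [[0.25, 0, 0], [0, 0, 0], 0], [[0.3, 0, 0], [0, 0, 0], 0], [[0.3, 0, 0], [0, 0, 0], 0], [[0.3, 0, 0], [0, 0, 0], 0], [[0.3, 0, 0], [0, 0, 0], 0], [[0.3, 0, 0], [0, 0, 0], 0]])

```text
t: 7.63
tool_pos: [0.4771, 0.1096, 0.1831]
tool_rot: [-0.855, 1.396, 0.857]
contact_force: [-2.1, 0.3, 5.3]
opening: 0.0115
```

Emit:
step_arm(moves=[[[0.05, 0, 0], [0, 0, 0], 0], [[0.1, 0, 0], [0, 0, 0], 0], [[0.15, 0, 0], [0, 0, 0], 0], [[0.2, 0, 0], [0, 0, 0], 0], [[0.25, 0, 0], [0, 0, 0], 0], [[0.3, 0, 0], [0, 0, 0], 0], [[0.3, 0, 0], [0, 0, 0], 0], [[0.3, 0, 0], [0, 0, 0], 0], [[0.3, 0, 0], [0, 0, 0], 0], [[0.3, 0, 0], [0, 0, 0], 0]])

```text
t: 8.47
tool_pos: [0.4771, 0.1096, 0.1801]
tool_rot: [-0.855, 1.396, 0.857]
contact_force: [-1.9, 0.3, 4.4]
opening: 0.0119
```

Emit:
step_arm(moves=[[[0.05, 0, 0], [0, 0, 0], 0], [[0.1, 0, 0], [0, 0, 0], 0], [[0.15, 0, 0], [0, 0, 0], 0], [[0.2, 0, 0], [0, 0, 0], 0], [[0.25, 0, 0], [0, 0, 0], 0], [[0.3, 0, 0], [0, 0, 0], 0], [[0.3, 0, 0], [0, 0, 0], 0], [[0.3, 0, 0], [0, 0, 0], 0], [[0.3, 0, 0], [0, 0, 0], 0], [[0.3, 0, 0], [0, 0, 0], 0]])

```text
t: 9.3
tool_pos: [0.4771, 0.1096, 0.1772]
tool_rot: [-0.855, 1.396, 0.857]
contact_force: [-1.1, 0.2, 4.3]
opening: 0.0118
```

Emit:
step_arm(moves=[[[0.05, 0, 0], [0, 0, 0], 0], [[0.1, 0, 0], [0, 0, 0], 0], [[0.15, 0, 0], [0, 0, 0], 0], [[0.2, 0, 0], [0, 0, 0], 0], [[0.25, 0, 0], [0, 0, 0], 0], [[0.3, 0, 0], [0, 0, 0], 0], [[0.3, 0, 0], [0, 0, 0], 0], [[0.3, 0, 0], [0, 0, 0], 0], [[0.3, 0, 0], [0, 0, 0], 0], [[0.3, 0, 0], [0, 0, 0], 0]])

```text
t: 10.13
tool_pos: [0.4771, 0.1096, 0.1743]
tool_rot: [-0.855, 1.396, 0.857]
contact_force: [-1.1, -0.6, 5.2]
opening: 0.0118
```

Emit:
step_arm(moves=[[[0.05, 0, 0], [0, 0, 0], 0], [[0.1, 0, 0], [0, 0, 0], 0], [[0.15, 0, 0], [0, 0, 0], 0], [[0.2, 0, 0], [0, 0, 0], 0], [[0.25, 0, 0], [0, 0, 0], 0], [[0.3, 0, 0], [0, 0, 0], 0], [[0.3, 0, 0], [0, 0, 0], 0], [[0.3, 0, 0], [0, 0, 0], 0], [[0.3, 0, 0], [0, 0, 0], 0], [[0.3, 0, 0], [0, 0, 0], 0]])

```text
t: 10.97
tool_pos: [0.4771, 0.1096, 0.1714]
tool_rot: [-0.855, 1.396, 0.857]
contact_force: [-2.1, 1.1, 5.3]
opening: 0.0117
```

Emit:
step_arm(moves=[[[0.05, 0, 0], [0, 0, 0], 0], [[0.1, 0, 0], [0, 0, 0], 0], [[0.15, 0, 0], [0, 0, 0], 0], [[0.2, 0, 0], [0, 0, 0], 0], [[0.25, 0, 0], [0, 0, 0], 0], [[0.3, 0, 0], [0, 0, 0], 0], [[0.3, 0, 0], [0, 0, 0], 0], [[0.3, 0, 0], [0, 0, 0], 0], [[0.3, 0, 0], [0, 0, 0], 0], [[0.3, 0, 0], [0, 0, 0], 0]])

```text
t: 11.8
tool_pos: [0.4771, 0.1096, 0.1686]
tool_rot: [-0.855, 1.396, 0.857]
contact_force: [-2.2, 0.8, 5.8]
opening: 0.0117
```

Emit:
step_arm(moves=[[[0.05, 0, 0], [0, 0, 0], 0], [[0.1, 0, 0], [0, 0, 0], 0], [[0.15, 0, 0], [0, 0, 0], 0], [[0.2, 0, 0], [0, 0, 0], 0], [[0.25, 0, 0], [0, 0, 0], 0], [[0.3, 0, 0], [0, 0, 0], 0], [[0.3, 0, 0], [0, 0, 0], 0], [[0.3, 0, 0], [0, 0, 0], 0], [[0.3, 0, 0], [0, 0, 0], 0], [[0.3, 0, 0], [0, 0, 0], 0]])

```text
t: 12.63
tool_pos: [0.4771, 0.1096, 0.1661]
tool_rot: [-0.855, 1.396, 0.857]
contact_force: [-3.7, 0.5, 7.4]
opening: 0.0119
```

Emit:
step_arm(moves=[[[0.05, 0, 0], [0, 0, 0], 0], [[0.1, 0, 0], [0, 0, 0], 0], [[0.1, 0, 0], [0, 0, 0], 0], [[0.1, 0, 0], [0, 0, 0], 0], [[0.1, 0, 0], [0, 0, 0], 0], [[0.1, 0, 0], [0, 0, 0], 0], [[0.1, 0, 0], [0, 0, 0], 0], [[0.1, 0, 0], [0, 0, 0], 0], [[0.1, 0, 0], [0, 0, 0], 0], [[0.1, 0, 0], [0, 0, 0], 0]])

```text
t: 13.47
tool_pos: [0.4771, 0.1096, 0.1659]
tool_rot: [-0.855, 1.396, 0.857]
contact_force: [-3.0, 0.7, 8.9]
opening: 0.0118
```

Emit:
step_arm(moves=[[[0.1, 0, 0], [0, 0, 0], 0], [[0.15, 0, 0], [0, 0, 0], 0], [[0.2, 0, 0], [0, 0, 0], 0], [[0.2, 0, 0], [0, 0, 0], 0], [[0.2, 0, 0], [0, 0, 0], 0], [[0.2, 0, 0], [0, 0, 0], 0], [[0.2, 0, 0], [0, 0, 0], 0], [[0.2, 0, 0], [0, 0, 0], 0], [[0.2, 0, 0], [0, 0, 0], 0], [[0.2, 0, 0], [0, 0, 0], 0]])

```text
t: 14.3
tool_pos: [0.4771, 0.1096, 0.1651]
tool_rot: [-0.855, 1.397, 0.857]
contact_force: [-6.0, 0.2, 11.3]
opening: 0.0119
```

```bash
python3 - <<'E'
from h import *
F=[]
for i in range(6):
    cams.get_image('wrist'); o=ctrl.get_obs(); F.append(np.r_[o['contact_force'],o['wrist_torque'],o['tool_pos'][2]])
print(np.round(F,4)); print(np.mean(F,0).round(4),np.std(F,0).round(3),o['t'],o['q'])
E
```

```text
[[-5.25730e+00  4.22400e-01  1.09995e+01 -6.90000e-03  9.43100e-01
  -4.58000e-02  1.65100e-01]
 [-5.79830e+00  3.40900e-01  1.06023e+01  5.02000e-02  8.74200e-01
  -2.02000e-02  1.65100e-01]
 [-5.34970e+00 -3.03300e-01  1.10006e+01 -3.40000e-03  9.55800e-01
  -9.40000e-03  1.65100e-01]
 [-4.85580e+00 -1.83500e-01  1.08766e+01  1.55000e-02  9.15500e-01
  -1.82000e-02  1.65100e-01]
 [-5.60240e+00 -2.56400e-01  1.07839e+01 -3.68000e-02  9.51100e-01
  -2.95000e-02  1.65100e-01]
 [-5.73020e+00  4.21600e-01  1.07722e+01 -5.92000e-02  9.24400e-01
  -1.40000e-02  1.65100e-01]]
[-5.43230e+00  7.36000e-02  1.08392e+01 -6.80000e-03  9.27400e-01
 -2.29000e-02  1.65100e-01] [0.322 0.324 0.14  0.035 0.028 0.012 0.   ] 14.6 [ 7.32825592e-02 -2.12128547e-01  2.00423473e+00  7.82703210e-04
  1.35084407e+00 -1.02720499e+00]
```

Contact came at TCP z ≈ 0.1667, and the foot load is now about 5 N (10.8 N total minus about 5.8 N of spring). I'll add slightly more and start turning clockwise while holding the press.

Emit:
step_arm(moves=[[[0.15, 0.03, -0.02], [0, 0, 0], 0], [[0.17, 0.03, -0.02], [4, 0, 0], 0], [[0.17, 0.03, -0.02], [8, 0, 0], 0], [[0.17, 0.03, -0.02], [12, 0, 0], 0], [[0.17, 0.03, -0.02], [16, 0, 0], 0], [[0.17, 0.03, -0.02], [20, 0, 0], 0], [[0.17, 0.03, -0.02], [24, 0, 0], 0], [[0.17, 0.03, -0.02], [28, 0, 0], 0], [[0.17, 0.03, -0.02], [30, 0, 0], 0], [[0.17, 0.03, -0.02], [30, 0, 0], 0]], grip_force=110)

```text
t: 15.43
tool_pos: [0.4774, 0.1099, 0.1651]
tool_rot: [-0.45, 1.523, 0.452]
contact_force: [-4.1, 1.2, 11.7]
opening: 0.0117
```

```bash
python3 -c "
from h import *
o=ctrl.get_obs();print(o)"; python3 go.py .4771 .1096 .1635 -15
```

```text
{'t': 15.4333, 'q': array([ 7.34808900e-02, -2.12428501e-01,  2.00453595e+00,  1.36872130e-03,
        1.34936330e+00, -5.02437176e-01]), 'dq': array([-3.84949169e-05, -2.55895112e-04, -1.25572177e-03,  2.39697540e-04,
       -3.53725624e-04, -3.60688001e-02]), 'effort': array([ -0.95292337, -21.37153745, -31.3050735 ,  -0.36857399,
        -1.15741108,   0.19948886]), 'tool_pos': array([0.47737049, 0.10989311, 0.16507109]), 'tool_rot': array([-0.44991242,  1.52294158,  0.45194389]), 'contact_force': array([-4.14015437,  1.22304665, 11.69566481]), 'wrist_torque': array([ 0.16041726,  0.7455752 , -0.02810643]), 'opening': 0.011721405473836162}
pos [0.4774 0.1099 0.1651] q [ 0.07 -0.21  2.    0.    1.35 -0.5 ] t 15.4333 F [-4.1  1.2 11.7] az 33.0
shift cm [ 0.16 -0.01 -0.04] turn [48.   0.  -0.1]
```

Emit:
step_arm(moves=[[[0.17, 0, 0], [4, 0, 0], 0], [[0.17, 0, 0], [8, 0, 0], 0], [[0.17, 0, 0], [12, 0, 0], 0], [[0.17, 0, 0], [15, 0, 0], 0], [[0.17, 0, 0], [18, 0, 0], 0], [[0.17, 0, 0], [21, 0, 0], 0], [[0.17, 0, 0], [24, 0, 0], 0], [[0.17, 0, 0], [26, 0, 0], 0], [[0.17, 0, 0], [26, 0, 0], 0], [[0.17, 0, 0], [26, 0, 0], 0]])

```text
t: 16.27
tool_pos: [0.4777, 0.11, 0.1647]
tool_rot: [-0.094, 1.568, 0.097]
contact_force: [-4.3, 1.1, 10.6]
opening: 0.0116
```

```bash
python3 -c "
from h import *
o=ctrl.get_obs();print(o['wrist_torque'])"; python3 go.py .4771 .1096 .1635 -15
```

```text
[ 0.0129798   0.86126501 -0.17021595]
pos [0.4777 0.11   0.1647] q [ 0.07 -0.21  2.    0.    1.35 -0.05] t 16.2667 F [-4.3  1.1 10.6] az 7.0
shift cm [ 0.12 -0.03 -0.06] turn [22.   0.  -0.1]
```

Emit:
step_arm(moves=[[[0.12, 0, 0], [3, 0, 0], 0], [[0.12, 0, 0], [6, 0, 0], 0], [[0.12, 0, 0], [9, 0, 0], 0], [[0.12, 0, 0], [12, 0, 0], 0], [[0.12, 0, 0], [14, 0, 0], 0], [[0.12, 0, 0], [16, 0, 0], 0], [[0.12, 0, 0], [18, 0, 0], 0], [[0.12, 0, 0], [18, 0, 0], 0], [[0.12, 0, 0], [18, 0, 0], 0], [[0.12, 0, 0], [18, 0, 0], 0]])

```text
t: 17.1
tool_pos: [0.4779, 0.11, 0.1646]
tool_rot: [0.151, 1.565, -0.149]
contact_force: [-4.8, 0.5, 9.6]
opening: 0.0118
```

```bash
python3 -c "
from h import *
o=ctrl.get_obs();print(o['wrist_torque'])"; python3 go.py .4771 .1096 .1635 -15
```

```text
[0.05316848 0.69934115 0.41388024]
pos [0.4779 0.11   0.1646] q [ 0.07 -0.21  2.    0.    1.35  0.26] t 17.1 F [-4.8  0.5  9.6] az -11.0
shift cm [ 0.11 -0.06 -0.07] turn [ 4.   0.  -0.1]
```

Emit:
step_arm(moves=[[[0.1, 0, 0], [1, 0, 0], 0], [[0.1, 0, 0], [2, 0, 0], 0], [[0.1, 0, 0], [3, 0, 0], 0], [[0.1, 0, 0], [4, 0, 0], 0], [[0.1, 0, 0], [5, 0, 0], 0], [[0.1, 0, 0], [5, 0, 0], 0], [[0.1, 0, 0], [5, 0, 0], 0], [[0.1, 0, 0], [5, 0, 0], 0], [[0.1, 0, 0], [5, 0, 0], 0], [[0.1, 0, 0], [5, 0, 0], 0]])

```text
t: 17.93
tool_pos: [0.4779, 0.11, 0.1647]
tool_rot: [0.213, 1.559, -0.213]
contact_force: [-4.8, -0.4, 9.3]
opening: 0.0117
```

```bash
python3 -c "
from h import *
o=ctrl.get_obs();print(o['wrist_torque'])"; python3 go.py .4771 .1096 .1635 -20
```

```text
[-0.12812526  0.80681136  2.3002956 ]
pos [0.4779 0.11   0.1647] q [ 0.07 -0.21  2.   -0.    1.35  0.35] t 17.9333 F [-4.8 -0.4  9.3] az -15.5
shift cm [ 0.12 -0.07 -0.07] turn [ 4.5  0.1 -0. ]
```

Torque jumped to 2.3 N m and the handle stopped turning, so it is at the end stop. The foot load is unchanged. I'll relax the wind-up and the push while still gripping.

Emit:
step_arm(moves=[[[0.08, 0, 0], [0, 0, 0], 0], [[0.04, 0, 0], [0, 0, 0], 0], [[0, 0, 0], [0, 0, 0], 0], [[0, 0, 0], [0, 0, 0], 0], [[0, 0, 0], [0, 0, 0], 0], [[0, 0, 0], [0, 0, 0], 0], [[0, 0, 0], [0, 0, 0], 0], [[0, 0, 0], [0, 0, 0], 0], [[0, 0, 0], [0, 0, 0], 0], [[0, 0, 0], [0, 0, 0], 0]])

```text
t: 18.77
tool_pos: [0.4779, 0.11, 0.1647]
tool_rot: [0.209, 1.559, -0.21]
contact_force: [-2.4, -0.2, 5.0]
opening: 0.0118
```

```bash
python3 -c "
from h import *
o=ctrl.get_obs();print(o['wrist_torque'])"; python3 go.py .4771 .1096 .1635 -20
```

```text
[0.01712067 0.38409612 2.20528003]
pos [0.4779 0.11   0.1647] q [ 0.08 -0.21  2.   -0.    1.35  0.34] t 18.7667 F [-2.4 -0.2  5. ] az -15.3
shift cm [ 0.12 -0.06 -0.06] turn [4.7 0.1 0. ]
```

Emit:
step_arm(moves=[[[0, 0, 0], [-0.5, 0, 0], 0], [[-0.03, 0, 0], [-1, 0, 0], 0], [[-0.05, 0, 0], [-1.5, 0, 0], 0], [[-0.05, 0, 0], [-1.5, 0, 0], 0], [[-0.05, 0, 0], [-1.5, 0, 0], 0], [[-0.05, 0, 0], [-1.5, 0, 0], 0], [[-0.05, 0, 0], [-1.5, 0, 0], 0], [[-0.05, 0, 0], [-1.5, 0, 0], 0], [[-0.05, 0, 0], [-1.5, 0, 0], 0], [[-0.05, 0, 0], [-1.5, 0, 0], 0]])

```text
t: 19.6
tool_pos: [0.4778, 0.1101, 0.1648]
tool_rot: [0.188, 1.561, -0.19]
contact_force: [2.0, 1.1, -1.4]
opening: 0.0119
```

```bash
python3 -c "
from h import *
o=ctrl.get_obs();print(o['wrist_torque'])"; python3 go.py .4771 .1096 .1635 -20
```

```text
[ 0.23662112 -0.23805951  1.84299602]
pos [0.4778 0.1101 0.1648] q [ 0.08 -0.21  2.   -0.    1.35  0.32] t 19.6 F [ 2.   1.1 -1.4] az -13.8
shift cm [ 0.13 -0.06 -0.06] turn [6.2 0.1 0. ]
```

Emit:
step_arm(moves=[[[0.02, 0, 0], [-1, 0, 0], 0], [[0.03, 0, 0], [-2, 0, 0], 0], [[0.03, 0, 0], [-2.5, 0, 0], 0], [[0.03, 0, 0], [-2.5, 0, 0], 0], [[0.03, 0, 0], [-2.5, 0, 0], 0], [[0.03, 0, 0], [-2.5, 0, 0], 0], [[0.03, 0, 0], [-2.5, 0, 0], 0], [[0.03, 0, 0], [-2.5, 0, 0], 0], [[0.03, 0, 0], [-2.5, 0, 0], 0], [[0.03, 0, 0], [-2.5, 0, 0], 0]])

```text
t: 20.43
tool_pos: [0.4778, 0.1101, 0.1648]
tool_rot: [0.154, 1.564, -0.156]
contact_force: [-2.1, 0.1, 2.9]
opening: 0.0118
```

```bash
python3 -c "
from h import *
o=ctrl.get_obs();print(o['wrist_torque'])"; python3 go.py .4771 .1096 .1635 -20
```

```text
[0.17263749 0.34590144 0.67853469]
pos [0.4778 0.1101 0.1648] q [ 0.08 -0.21  2.   -0.    1.35  0.27] t 20.4333 F [-2.1  0.1  2.9] az -11.3
shift cm [ 0.13 -0.06 -0.06] turn [8.7 0.1 0. ]
```

Emit:
step_arm(moves=[[[0, 0, 0], [0, 0, 0], 0.2], [[0, 0, 0], [0, 0, 0], 0.25], [[0, 0, 0], [0, 0, 0], 0.3], [[0, 0, 0], [0, 0, 0], 0.4], [[0, 0, 0], [0, 0, 0], 0.5], [[0, 0, 0], [0, 0, 0], 0.6], [[0, 0, 0], [0, 0, 0], 0.7], [[0, 0, 0], [0, 0, 0], 0.7], [[0, 0, 0], [0, 0, 0], 0.7], [[0, 0, 0], [0, 0, 0], 0.7]], grip_force=20)

```text
t: 21.27
tool_pos: [0.4779, 0.1101, 0.1648]
tool_rot: [0.154, 1.564, -0.156]
contact_force: [-0.3, -0.1, -0.6]
opening: 0.0598
```

Emit:
step_arm(moves=[[[-0.5, 0, 0], [0, 0, 0], 0.8], [[-1, 0, 0], [0, 0, 0], 0.9], [[-2, 0, 0], [0, 0, 0], 1], [[-3, 0, 0], [0, 0, 0], 1], [[-4, 0, 0], [0, 0, 0], 1], [[-5, 0, 0], [0, 0, 0], 1], [[-6, 0, 0], [0, 0, 0], 1], [[-7, 0, 0], [0, 0, 0], 1], [[-7.5, 0, 0], [0, 0, 0], 1], [[-7.5, 0, 0], [0, 0, 0], 1]])

```text
t: 22.1
tool_pos: [0.4786, 0.1102, 0.2418]
tool_rot: [0.155, 1.561, -0.155]
contact_force: [-0.5, -0.5, -0.5]
opening: 0.0852
```

```bash
python3 go.py .4771 .1096 .1635 -20; python3 bar.py .169 f.png; python3 - <<'E'
from h import *
im=cams.get_image('scene');s=cams.get_image('side')
for c,i in (('scene',im),('side',s)):
    for n in ['gouge_near','ink_tube']: print(c,n,[onz(i,f['at'],0).round(3) for f in finder.tip_of(c,n)[:1]])
w=cv2.imread('pics/f.png')[100:300,160:360]
cv2.imwrite('pics/g.png',np.hstack([cv2.resize(p,(266,266),interpolation=2) for p in [im['pixels'][130:230,245:345],s['pixels'][130:230,235:335],w]]))
E
```

```text
pos [0.4786 0.1102 0.2418] q [ 0.08 -0.28  1.93 -0.    1.49  0.27] t 22.1 F [-0.5 -0.5 -0.5] az -11.3
shift cm [ 7.83 -0.09 -0.17] turn [ 8.7  0.2 -0. ]
[(array([259., 206.]), 0.72, array([0.4793, 0.1075, 0.156 ]))]
rect mm 479.029052734375 110.80964660644531 67.86873626708984 14.13611125946045 yaw -100.83301 [ 248  163   20   86 1342]
scene gouge_near [array([0.51 , 0.258, 0.   ])]
scene ink_tube [array([ 0.432, -0.02 ,  0.   ])]
side gouge_near [array([0.526, 0.252, 0.   ])]
side ink_tube [array([0.432, 0.001, 0.   ])]
```

View pics/g.png

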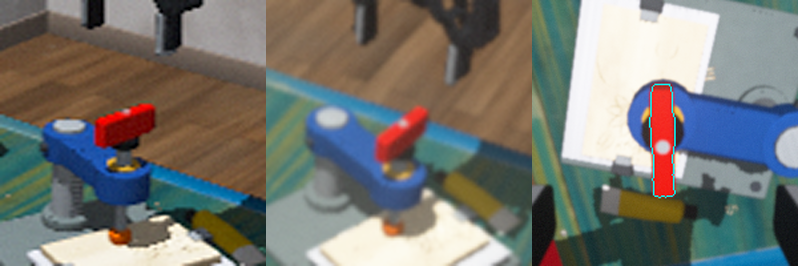

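```bash
python3 -c "
from h import *
print(ctrl.finish_job(), ctrl.get_obs()['t'])"
```

```text
the job is handed in; nothing more can be done
the job is handed in; nothing more can be done
```

The depth stop is set. The foot rests on the block with the handle locked, and I handed the job in at about 22 s of the 58 s allowed.

- **Pressing:** I gripped the T-handle across its thickness and lowered the rod about 34 mm. The foot met the block at TCP z ≈ 0.167 m. I held it about 2 mm past contact, which is an estimated 5–6.5 N on the foot. This comes from the wrist force minus the spring, so it was not measured directly. No wrist-force reading suggested the foot came near the 18 N limit.
- **Locking:** I turned the handle clockwise while holding the press. It rotated about 74° (camera yaw -27° to -101°), and then the torque jumped from 0.4 to 2.3 N m, which I took as the end stop. With the push taken off while still gripping, the rod height stayed within 0.1 mm, so the lock was holding.
- **After release:** The images show the rod down, the foot on the block and the gripper clear. The handle's apparent size fits its lowered height.
- **Bystanders:** The gouge and ink tube showed no clear movement. The network's positions for them differ by about 1 cm before and after, similar to the differences between the two cameras.

There was a sideways load of up to about 6 N on the rod while pressing.

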